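Line up the castle nut on a costume-rack wheel

TASK

Two wheels off the costume rack stand on the table with their axles upright; one already has its cotter pin in, the other is still waiting for it. On the wheel without a pin, turn the castle nut clockwise to tighten it down on its washer, then a little further, only until the first pair of slots comes into line with the cotter hole (the black line across the axle's end shows which way the hole runs), and let go. Leave the pinned nut as it is.

Things in the scene. Friction and masses are not known exactly. Their poses are not given: they have to be found in the camera images.
- castle_nut (a joint): Nut to tighten, on the wheel without cotter pin (wheel: grey, black tyre, 170 mm across, in a fixed 180 mm square plywood holder). Angle grows CLOCKWISE seen from above; 0 = just bears on its washer, negative = loose; starts 0.1 to 0.3 rad loose. Dry friction, 0.35 to 0.5 N m; stays where left, does not rise or sink.
- nut_grip (a point): Point on this nut's axis 23 mm above its underside, 10 below its top, 95 above the table. Steel hexagon, 46 mm across flats, 53 across corners, 33 high; 6 slots 9 mm wide, 10 deep in the top, one over the middle of each flat. Axes turn with the nut: z up, x through two opposite slots, square to the flats below. Washer 58 mm across just under it, 72 mm above the table; all else there is lower.
- axle_end (a point): Centre of the upper end of the fixed dark steel axle in that nut: 30 mm diameter, 5.5 mm above the nut's top. Its x runs along the cotter hole, as does the black line across the end face. The pair of slots to line up is the one on the nut's x axis: it starts 0.4 to 0.85 rad short of this x (turn clockwise), and no other slot passes the hole before.
- pinned_nut (a joint): The same kind of nut on the other, identical wheel, whose cotter pin (thin bright pin with an eye and bent legs) is already through the slots: leave it alone. Angle in rad, 0 at the start; stiff.

How it is judged:
By the outcome, as a careful person would: the job done as asked, in the order asked, and still so for the second after the job is handed in, with the robot touching nothing.
It also fails if it takes over 27 s, if anything falls off the work surface, if the arm or the gripper's body presses on something with over 40 N, if the wrist force passes 120 N, or if a joint passes its speed limit or range.

ROBOT

A 6-joint arm with a two-finger parallel gripper is mounted at the origin on the work surface. World frame = base frame: x ahead of the robot, y to its left, z up, the work surface at z = 0. Lengths are in m, angles in rad, forces in N, time in s.
With the tool pointing down it reaches from about 0.3 to 0.775 m from the base axis. Payload 14.6 kg.
Tool frame: the origin (TCP) lies at the centre of the arm's flange, where the gripper is bolted on; the fingertips stand 199 mm ahead of it and the grasp point (between the pads) lies hold_point_z ahead of it (hold_point_z is the distance from the TCP to the grasp point, in m); z points along the fingers, y is the direction in which the jaws open and shut (so a half turn about z gives the same grasp; the last joint's range is limited). The gripper opens to 94 mm and grips with 3 to 60 N. Pads are 16 mm wide; open, the fingers measure 119 mm over their backs; the gripper's body (75 mm by 177 mm) begins 78 mm behind the grasp point.
Start: joints at [1.086, 0.3, 1.521, -0, 1.321, -0.067], TCP at [0.223, 0.503, 0.405] pointing down, gripper open.
Joint ranges: [-3.03, 3.03], [-0.79, 2.21], [0.23, 2.52], [-1.04, 4.18], [0, 3.07], [-2.55, 2.55]. Speed limits (rad/s): [2.22, 2.22, 2.57, 3.14, 3.14, 3.14].

INTERFACE

Orientations are given as a 3x3 rotation matrix whose columns are the frame's x, y, z axes.
In Python, from workcell import read_state, snapshot, get_calibration, job_done, hold_point_z gives the robot as it stands. The module is installed in compiled form; this text tells all that it offers.
- The arm moves only by the tool jog_arm, never from a script. Its argument "increments" is a list of rows, each an object with "grip": the opening in per cent of the stroke, from 0 (shut) to 100 (fully open); "linear": the shift along the tool's x, y, z in mm, a list of three; "rot": the turn, a rotation vector about the tool's x, y, z in rad, a list of three. In form: [{"grip": grip, "linear": [x, y, z], "rot": [wx, wy, wz]}, ...]. A call has 1 to 5 rows; each row is the pose to reach, as a shift and turn from the pose commanded when the call began, along the tool's axes at that moment; what a row does not reach only later rows make up. A row lasts 1/10 s, in which the tool goes at most 50 mm and 8.59 degrees, less where a joint would pass 70% of its speed; a pose out of reach is approached as far as the arm can. A call with a gripper value outside its range is refused whole. The fingers move at their own pace and stop on an object; "newtons" is the grip in N (left out, the last holds). Time passes only in rows, so rows that repeat a pose let the fingers close. It gives the time, the measured TCP pose, the force and the opening at its end, in the units of the state.
- read_state(): the state, without advancing time (a new reading comes with each control period).
- snapshot(name): name is "side" or "top" or "wrist"; returns (picture, depth): 480x640x3 uint8, red, green, blue; 480x640 float32, m along the optical axis (not along the pixel's ray), 0 where there is no reading.
- get_calibration(name): a dict with "fovy" (degrees; the focal length in pixels is half the picture's height over the tangent of half this angle, whatever the lens; pixels are square), "cx", "cy" (the principal point, pixels), "k1" (the pictures are not rectified: a ray, as slopes to the right and down, at radius r is drawn at 1 + k1 r^2 times it, then the intrinsics apply), "R" (3x3) and "t" (3): a world point X has camera coordinates R X + t. Camera axes: x right, y down, z forward; pixel columns grow to the right and rows downward; lengths in m; the calibration is good to about 2 mm. A picture is of the moment at which its call begins: read the wrist's pose just before it. get_calibration takes no time and is no camera call; for the wrist camera it gives the pose at the moment of the call.
- job_done(): hands the job in, once; it reports no verdict.
The state is a dict: "time_s": time; "qpos": joint angles; "qd": joint speeds; "tau": joint torques, N m; "position": TCP position; "orientation": TCP orientation; "contact_force": force on the tool from outside, world axes, zero at the start; "ft_torque": the same for the moment, N m; "gripper_width": opening from 0.0 (shut) to 1.0 (fully open).
Only numpy, scipy, OpenCV 4.12 (cv2) and the standard library are available. Lean on these libraries where they do the work, as an engineer would, in place of code of your own. Each camera call takes 0.05 s, during which the arm holds its last target.

## Working session

There is one attempt and no reset: what is moved stays moved. The work goes in short steps, Python scripts to look and compute and a tool call to move; the robot and the scene stay as the last step left them, time stands still between calls to the robot, and variables do not carry over. Pictures are saved under pics/ and viewed, and the job is handed in when it is done.

Besides the shell and the picture viewer there is one more tool, called after ">>>" as a command line: name --argument value ..., lists and objects as JSON in quotes. jog_arm: Moves the arm, as the interface text tells. Its arguments: {"type":"object","properties":{"increments":{"type":"array","items":{"type":"object","properties":{"grip":{"type":"number"},"linear":{"type":"array","items":{"type":"number"}},"rot":{"type":"array","items":{"type":"number"}}}}},"newtons":{"type":"number"}},"required":["increments"]}

```bash
mkdir -p pics
cat > h.py <<'E'
import numpy as np,cv2
from workcell import *
def K(c):
    f=240/np.tan(np.radians(c["fovy"])/2); return f
def ray(c,u,v):
    f=K(c); xd=(u-c["cx"])/f; yd=(v-c["cy"])/f; x,y=xd,yd
    for _ in range(30):
        s=1+c["k1"]*(x*x+y*y); x,y=xd/s,yd/s
    return x,y
def at_z(c,u,v,z):
    R=np.array(c["R"]);t=np.array(c["t"]); x,y=ray(c,u,v)
    o=-R.T@t; d=R.T@np.array([x,y,1]); return o+d*(z-o[2])/d[2]
def at_d(c,u,v,d):
    R=np.array(c["R"]);t=np.array(c["t"]); x,y=ray(c,u,v)
    return R.T@(np.array([x,y,1])*d-t)
def proj(c,X):
    R=np.array(c["R"]);t=np.array(c["t"]); p=R@np.array(X)+t; x,y=p[:2]/p[2]
    s=1+c["k1"]*(x*x+y*y); return c["cx"]+K(c)*x*s, c["cy"]+K(c)*y*s
E
python3 - <<'E'
from h import *
import pickle
s=read_state(); print(s, hold_point_z if not callable(hold_point_z) else hold_point_z())
D={}
for n in ("top","wrist"):
    c=get_calibration(n); p,d=snapshot(n); D[n]=(c,p,d); cv2.imwrite(f"pics/{n}0.png",p[:,:,::-1]); print(n,c)
pickle.dump(D,open("d0.pkl","wb"))
E
```

```text
{'time_s': 0.0, 'qpos': array([ 1.08640452e+00,  3.00451592e-01,  1.52160902e+00,  2.84877627e-07,
        1.32071057e+00, -6.66202718e-02]), 'qd': array([-0.0010624 ,  0.00099727, -0.00020231, -0.00013901,  0.00120136,
        0.0015965 ]), 'tau': array([-2.42972907e-03, -5.31793892e+01, -3.52745891e+01,  7.08580320e-02,
        2.42775731e-02, -8.43403086e-05]), 'position': array([0.22314125, 0.50265341, 0.40408508]), 'orientation': array([[-9.13995300e-01,  4.05724401e-01, -5.49050178e-04],
       [ 4.05724765e-01,  9.13994709e-01, -1.04282062e-03],
       [ 7.87311853e-05, -1.17589640e-03, -9.99999306e-01]]), 'contact_force': array([ 0.09097366,  0.16045322, -0.37778124]), 'ft_torque': array([-0.04841377, -0.00793168, -0.01473504]), 'gripper_width': 0.9988733142390805} 0.1804
top {'fovy': 55.90521771644934, 'cx': 326.718291650921, 'cy': 239.3810181363096, 'k1': -0.05421134348116968, 'R': array([[ 0.01145253, -0.99992804,  0.00357255],
       [-0.98527012, -0.01189413, -0.17059111],
       [ 0.17062133, -0.00156622, -0.98533543]]), 't': array([0.0035658 , 0.56103364, 0.81987631])}
wrist {'fovy': 62.20127138703997, 'cx': 317.78855355095607, 'cy': 235.34319371529887, 'k1': -0.027972718873579296, 'R': array([[ 4.05605477e-01,  9.14048002e-01,  6.68638032e-04],
       [ 8.77794954e-01, -3.89722085e-01,  2.78554688e-01],
       [ 2.54872939e-01, -1.12396380e-01, -9.60420136e-01]]), 't': array([-0.55122254, -0.0291287 ,  0.3916777 ])}
```

View pics/top0.png

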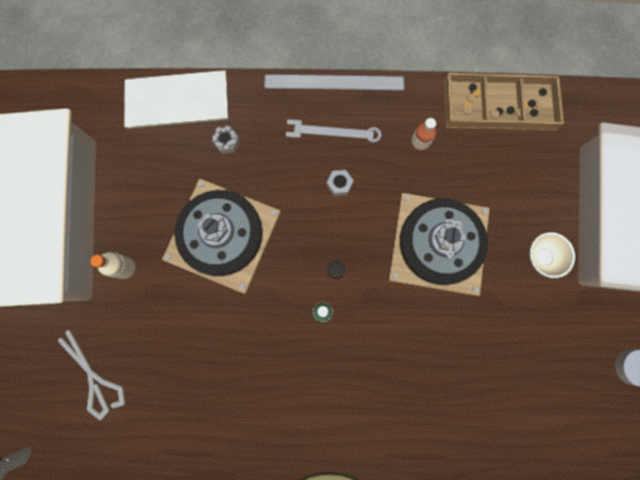

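View pics/wrist0.png

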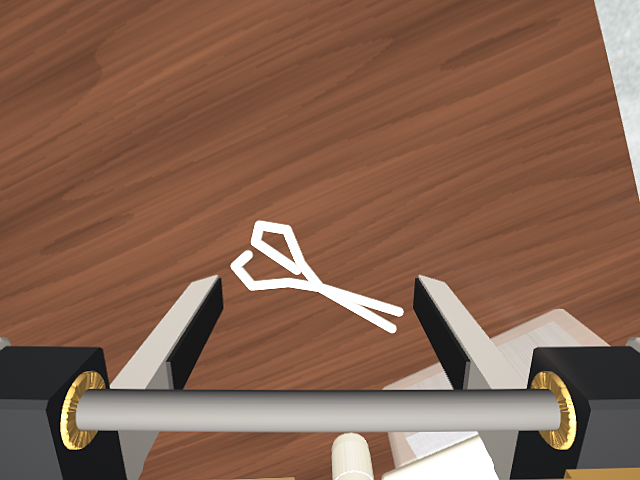

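Run:
```python
from h import *
import pickle
D=pickle.load(open("d0.pkl","rb")); c,p,d=D["top"]
a=p[190:270,170:250,::-1]; b=p[200:280,405:485,::-1]
im=np.hstack([cv2.resize(x,(400,400),interpolation=cv2.INTER_CUBIC) for x in (a,b)]); cv2.imwrite("pics/topz.png",im)
for u,v in ((212,229),(448,238)):
    print(at_z(c,u,v,.1105),at_d(c,u,v,d[v,u]))
```

```text
[0.56655612 0.21596747 0.1105    ] [0.56626637 0.21558209 0.1119949 ]
[ 0.55529226 -0.20670068  0.1105    ] [ 0.5554375  -0.20692318  0.10969143]
```

View pics/topz.png

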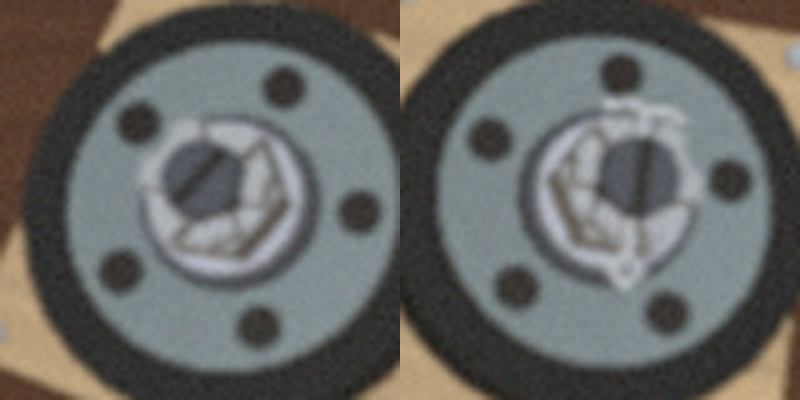

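Run:
```python
from h import *
import pickle
D=pickle.load(open("d0.pkl","rb")); c=D["wrist"][0]
s=read_state(); R=s["orientation"];P=s["position"]
o=-c["R"].T@c["t"]; print("cam in tool",R.T@(o-P),"fwd in tool",R.T@c["R"][2])
# desired: yaw kept, nut at pixel (318,200): shift in tool mm for various z
ct=D["top"][0]; n=at_z(ct,210.6,226,.1105); print(n)
for z in (.28,.30,.32,.35):
    off=at_z(c,318,150,.1105+(P[2]-z))-P
    tgt=n-off; tgt[2]=z; print(z,tgt,np.linalg.norm(tgt[:2]),R.T@(tgt-P)*1e3)
print(R.T@(np.array([n[0],n[1],.2754])-P)*1e3)
```

```text
cam in tool [0.08120688 0.00100508 0.01949723] fwd in tool [-0.27863681  0.00165829  0.96039512]
[0.57200688 0.21879866 0.1105    ]
0.28 [0.6360463  0.18909436 0.28      ] 0.6635597700492092 [-504.62775753 -118.93857198  124.22635573]
0.3 [0.63474181 0.18964718 0.3       ] 0.6624675202927371 [-503.20945867 -118.98286001  104.2265116 ]
0.32 [0.63343732 0.1902     0.32      ] 0.661376501740737 [-501.79115981 -119.02714804   84.22666747]
0.35 [0.63148059 0.19102923 0.35      ] 0.6597422957808018 [-499.66371153 -119.09358009   54.22690126]
[-434.04463404 -117.76839007  128.83121064]
```

Run:
```python
from h import *
import pickle
D=pickle.load(open("d0.pkl","rb")); c,p,d=D["top"]
for u,v in ((30,200),(65,290),(68,120),(60,300),(112,265),(95,262),(425,130)):
    print(u,v,at_d(c,u,v,d[v,u]))
```

```text
30 200 [0.61200227 0.54518686 0.13159364]
65 290 [0.45363363 0.47772737 0.10420016]
68 120 [0.76577755 0.49319748 0.13085562]
60 300 [0.43484943 0.46795012 0.13322719]
112 265 [0.50209836 0.40491898 0.08413801]
95 262 [0.50315734 0.41944474 0.11905727]
425 130 [ 0.7751013  -0.17911217  0.07594358]
```

>>> jog_arm --increments '[{"linear": [-50, -12, 0], "rot": [0, 0, 0], "grip": 100}, {"linear": [-98, -23, 0], "rot": [0, 0, 0], "grip": 100}, {"linear": [-146, -35, 0], "rot": [0, 0, 0], "grip": 100}, {"linear": [-194, -46, 0], "rot": [0, 0, 0], "grip": 100}, {"linear": [-242, -58, 0], "rot": [0, 0, 0], "grip": 100}]' --newtons 40

```text
time_s: 0.6
position: [0.4221, 0.35, 0.4045]
orientation: [[-0.914, 0.406, -0.0], [0.406, 0.914, -0.0], [0.0, -0.0, -1.0]]
contact_force: [0.2, 0.6, -1.6]
gripper_width: 1.003
```

>>> jog_arm --increments '[{"linear": [-48, -11, 10], "rot": [0, 0, 0.03], "grip": 100}, {"linear": [-96, -23, 20], "rot": [0, 0, 0.06], "grip": 100}, {"linear": [-144, -35, 30], "rot": [0, 0, 0.09], "grip": 100}, {"linear": [-192, -46, 40], "rot": [0, 0, 0.1], "grip": 100}, {"linear": [-240, -58, 50], "rot": [0, 0, 0.1], "grip": 100}]'

```text
time_s: 1.1
position: [0.6165, 0.2007, 0.3543]
orientation: [[-0.869, 0.495, -0.001], [0.495, 0.869, -0.0], [0.0, -0.0, -1.0]]
contact_force: [0.9, 1.1, 0.0]
gripper_width: 1.001
```

>>> jog_arm --increments '[{"linear": [-18, -3, 4], "rot": [0, 0, 0], "grip": 100}, {"linear": [-18, -3, 4], "rot": [0, 0, 0], "grip": 100}, {"linear": [-18, -3, 4], "rot": [0, 0, 0], "grip": 100}]'

```text
time_s: 1.4
position: [0.629, 0.191, 0.3506]
orientation: [[-0.869, 0.495, -0.001], [0.495, 0.869, -0.0], [0.001, -0.001, -1.0]]
contact_force: [0.3, 0.6, -0.4]
gripper_width: 0.999
```

Run:
```python
from h import *
import pickle
D={}
s=read_state();print(s["time_s"],s["position"],s["orientation"],s["qpos"])
c=get_calibration("wrist"); p,d=snapshot("wrist"); cv2.imwrite("pics/w1.png",p[:,:,::-1])
pickle.dump((c,p,d,s),open("d1.pkl","wb"))
```

```text
1.4 [0.62902604 0.19097496 0.35061917] [[-8.68799985e-01  4.95162186e-01 -9.97843451e-04]
 [ 4.95162474e-01  8.68800392e-01 -4.91443822e-05]
 [ 8.42592342e-04 -5.36791271e-04 -9.99999501e-01]] [ 2.39035040e-01  5.84082875e-01  1.24304794e+00  1.94824938e-04
  1.31544295e+00 -8.13788782e-01]
```

View pics/w1.png

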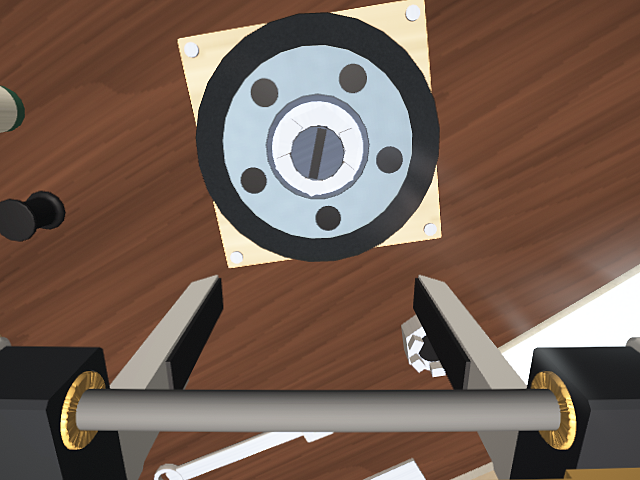

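```bash
cat >> h.py <<'E'
def ortho(c,p,cx,cy,z,half=.035,N=560):
    g=np.linspace(-half,half,N)
    # image right = world -y, up = world +x
    X=np.stack(np.broadcast_arrays(cx-g[:,None],cy-g[None,:],z),-1).reshape(-1,3)
    R=np.array(c["R"]);t=np.array(c["t"]); q=X@R.T+t; x=q[:,0]/q[:,2];y=q[:,1]/q[:,2]
    s=1+c["k1"]*(x*x+y*y); u=(c["cx"]+K(c)*x*s).reshape(N,N).astype(np.float32); v=(c["cy"]+K(c)*y*s).reshape(N,N).astype(np.float32)
    return cv2.remap(p,u,v,cv2.INTER_CUBIC)
E
python3 - <<'E'
from h import *
import pickle
c,p,d,s=pickle.load(open("d1.pkl","rb"))
print(at_z(c,317.5,153,.1105),at_d(c,317,153,d[153,317]), at_z(c,317.5,147,.072))
n=at_z(c,317.5,153,.1105)
q=p.astype(float)
a=cv2.resize(p[85:210,255:380],(600,600),interpolation=cv2.INTER_CUBIC)
a=np.clip((a.astype(float)/255)**2.2*255,0,255).astype(np.uint8)
cv2.imwrite("pics/w1z.png",a[:,:,::-1])
o=ortho(c,p,n[0],n[1],.105); o=np.clip((o/255.)**2.2*255,0,255).astype(np.uint8)
cv2.imwrite("pics/w1o.png",o[:,:,::-1])
E
```

```text
[0.57373493 0.22379819 0.1105    ] [0.57356036 0.22358413 0.1110915 ] [0.57305302 0.22421258 0.072     ]
```

View pics/w1z.png

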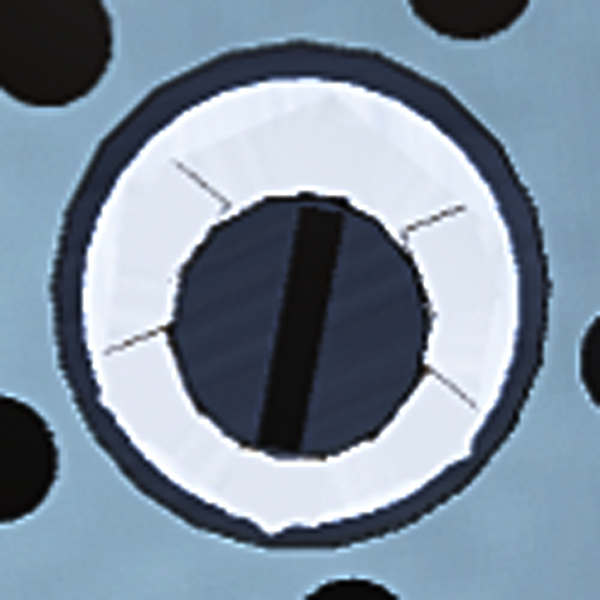

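View pics/w1o.png

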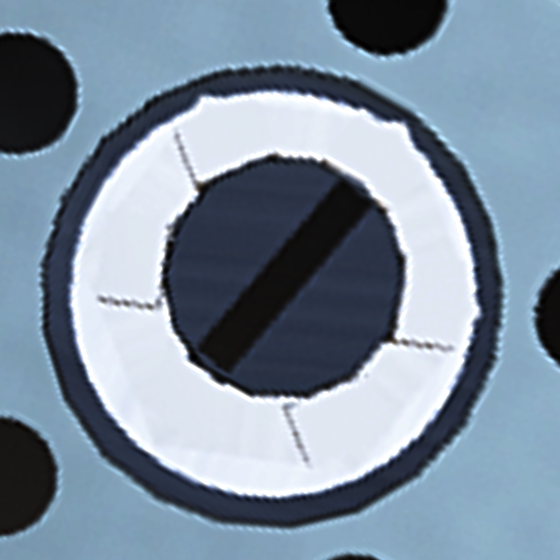

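Run:
```python
from h import *
import pickle
c,p,d,s=pickle.load(open("d1.pkl","rb"))
n=at_z(c,317.5,153,.1105)
ims=[]
for z in (.105,.1105):
    o=ortho(c,p,n[0],n[1],z,half=.034,N=400).min(axis=2).astype(float)
    o=np.clip((o-190)/(255-190),0,1)**2*255 if z<.11 else o
    ims.append(o.astype(np.uint8))
cv2.imwrite("pics/w1e.png",np.hstack(ims))
# depth ortho of nut region: find slots from depth
o=ortho(c,d,n[0],n[1],.1,half=.034,N=400)
a=np.clip((o-o.min())/(.06)*255,0,255).astype(np.uint8)
cv2.imwrite("pics/w1d.png",a)
```

```text
(no output)
```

View pics/w1e.png

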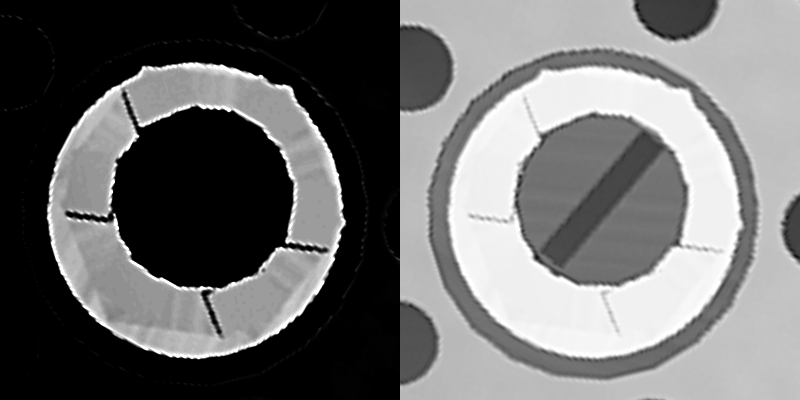

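View pics/w1d.png

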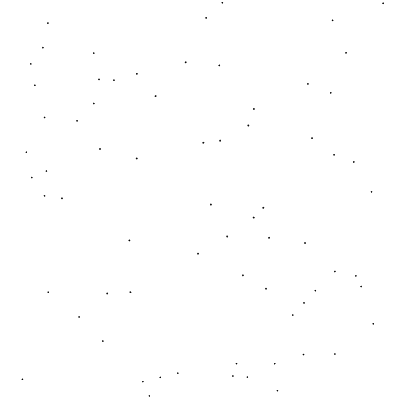

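Run:
```python
from h import *
import pickle
c,p,d,s=pickle.load(open("d1.pkl","rb"))
u,v=np.meshgrid(np.arange(250,390),np.arange(75,225))
P=np.array([at_d(c,a,b,d[b,a]) for a,b in zip(u.ravel(),v.ravel())])
h=P[:,2].reshape(u.shape)
im=np.clip((h-.06)/.055*255,0,255).astype(np.uint8)
im=cv2.resize(im,None,fx=4,fy=4,interpolation=cv2.INTER_NEAREST); 
Dt=pickle.load(open("d0.pkl","rb"))["top"]
t=Dt[1][200:255,183:243,::-1].min(axis=2); t=cv2.resize(t,None,fx=10,fy=10,interpolation=cv2.INTER_CUBIC)
cv2.imwrite("pics/dz.png",im); cv2.imwrite("pics/tz.png",t)
print(np.percentile(h,[5,20,40,60,80,95]))
```

```text
[0.05848563 0.05927193 0.05993261 0.06692996 0.09745808 0.11121994]
```

View pics/dz.png

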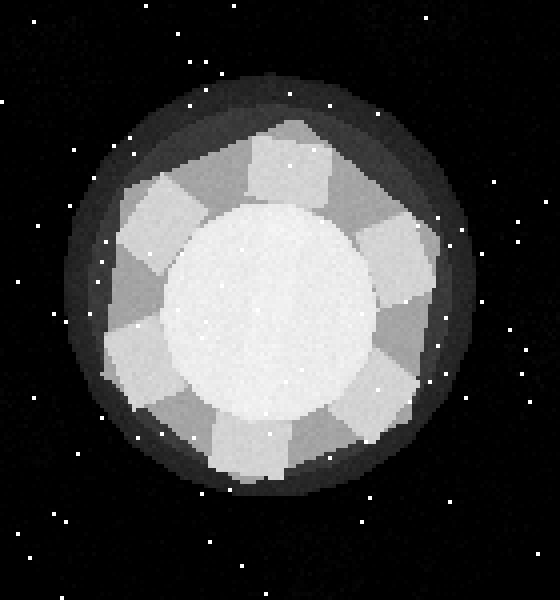

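View pics/tz.png

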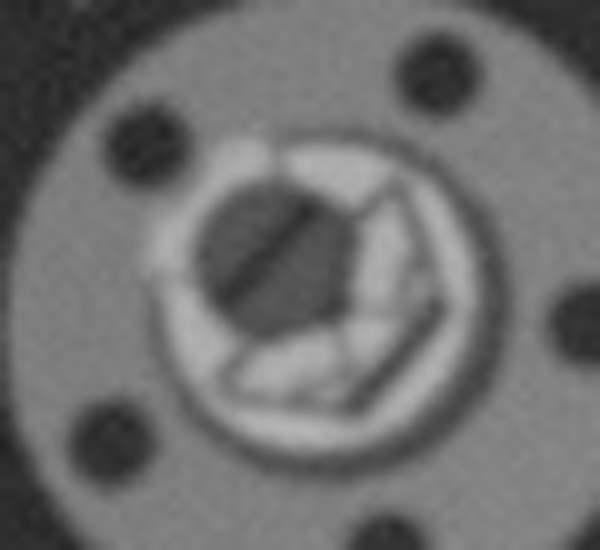

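```bash
cat >> h.py <<'E'
from scipy.optimize import minimize
def cloud(c,p,d,n,half=.06):
    u0,v0=proj(c,n); 
    u,v=np.meshgrid(np.arange(int(u0)-75,int(u0)+75),np.arange(max(0,int(v0)-75),min(480,int(v0)+75)))
    m=d[v,u]>0; u=u[m];v=v[m]
    f=K(c);xd=(u-c["cx"])/f;yd=(v-c["cy"])/f;x,y=xd,yd
    for _ in range(20):
        s=1+c["k1"]*(x*x+y*y);x,y=xd/s,yd/s
    q=np.stack([x,y,np.ones_like(x)],1)*d[v,u][:,None]
    return (q-np.array(c["t"]))@np.array(c["R"]), p[v,u]
def fit(c,p,d,n):
    P,C=cloud(c,p,d,n)
    # axle top
    r=np.hypot(P[:,0]-n[0],P[:,1]-n[1])
    A=(P[:,2]>.1082)&(r<.02)
    ctr=P[A,:2].mean(0)
    # black line
    g=C.min(axis=1).astype(float); rr=np.hypot(*(P[:,:2]-ctr).T); I=A&(rr<.0135)
    th=np.median(g[I]); L=I&(g<th*.6)
    Q=P[L,:2]; mu=Q.mean(0); w,V=np.linalg.eigh(np.cov((Q-mu).T)); la=np.degrees(np.arctan2(V[1,1],V[0,1]))
    T=(P[:,2]>.1022)&(P[:,2]<.1078); S=(P[:,2]>.092)&(P[:,2]<.0985)
    M=(T|S)&(rr>.0165)&(rr<.0215); X=P[M,:2]; y=np.where(T[M],1.,-1.)
    def sc(a):
        cx,cy,th=ctr[0]+a[0]/1e3,ctr[1]+a[1]/1e3,a[2]
        D=X-[cx,cy]; off=np.full(len(X),1.)
        for k in range(3):
            t=np.radians(th+60*k); off=np.minimum(off,abs(-D[:,0]*np.sin(t)+D[:,1]*np.cos(t)))
        return -np.mean(y*np.tanh((off-.0045)/.0006))
    best=min((minimize(sc,[0,0,t0],method="Nelder-Mead",options=dict(initial_simplex=[[0,0,t0],[1,0,t0],[0,1,t0],[0,0,t0+5]])) for t0 in range(-60,0,6)),key=lambda r:r.fun)
    print("axle",ctr,P[A,2].mean(),"line ctr",mu,"line deg",la%180-180,L.sum(),"ratio",w)
    print("slot mod60",best.x[2]%60,"nut ctr",ctr+best.x[:2]/1e3,best.fun,M.sum(),"short by", ((best.x[2]-la)+30)%60-30)
    return ctr,la,best.x
E
python3 - <<'E'
from h import *
import pickle
c,p,d,s=pickle.load(open("d1.pkl","rb"))
fit(c,p,d,[.5737,.2238,.1105])
E
```

```text
axle [0.57340567 0.22355067] 0.11105074625842666 line ctr [0.57648446 0.22233814] line deg -43.58167420783434 53 ratio [2.59044158e-06 5.29381578e-05]
slot mod60 51.94897955431746 nut ctr [0.57387221 0.22328237] -0.8453532195409431 1813 short by -24.469346237848185
```

```bash
sed -i 's/L=I&(g<th\*.6)/L=I\&(g<(np.percentile(g[I],4)+th)\/2)/; s/+30)%60-30)/+5)%60-5)/' h.py
python3 - <<'E'
from h import *
import pickle
c,p,d,s=pickle.load(open("d1.pkl","rb"))
ctr,la,b=fit(c,p,d,[.5737,.2238,.1105])
R=s["orientation"];P=s["position"]
y=np.degrees(np.arctan2(R[1,1],R[0,1]));print("tool y",y)
n=ctr+b[:2]/1e3
print(R.T@(np.array([n[0],n[1],.2754])-P)*1e3)
E
```

```text
axle [0.57340567 0.22355067] 0.11105074625842666 line ctr [0.5734778  0.22373827] line deg -40.4851076215769 442 ratio [1.92696199e-06 5.92486335e-05]
slot mod60 51.94897955431746 nut ctr [0.57387221 0.22328237] -0.8453532195409431 1813 short by 32.434087175894376
tool y 60.31954967701835
[63.85168132  0.79897802 75.27257685]
```

>>> jog_arm --increments '[{"linear": [35, 0.5, 0], "rot": [0, 0, 0.073], "grip": 100}, {"linear": [63.6, 0.8, 0], "rot": [0, 0, 0.146], "grip": 100}, {"linear": [63.6, 0.8, 30], "rot": [0, 0, 0.146], "grip": 100}, {"linear": [63.6, 0.8, 60], "rot": [0, 0, 0.146], "grip": 90}, {"linear": [63.6, 0.8, 75], "rot": [0, 0, 0.146], "grip": 80}]'

```text
time_s: 1.95
position: [0.5731, 0.224, 0.2745]
orientation: [[-0.789, 0.615, -0.002], [0.615, 0.789, -0.0], [0.001, -0.002, -1.0]]
contact_force: [0.2, -0.4, -0.0]
gripper_width: 0.865
```

>>> jog_arm --increments '[{"linear": [0, 0, 0], "rot": [0, 0, 0], "grip": 70}, {"linear": [0, 0, 0], "rot": [0, 0, 0], "grip": 70}]'

```text
time_s: 2.15
position: [0.5745, 0.2233, 0.2773]
orientation: [[-0.788, 0.616, 0.001], [0.616, 0.788, 0.0], [-0.001, 0.001, -1.0]]
contact_force: [0.1, -0.1, 0.6]
gripper_width: 0.716
```

Run:
```python
from h import *
import pickle
s=read_state();print(s["time_s"],s["position"],s["orientation"],s["contact_force"],s["gripper_width"])
c=get_calibration("wrist"); p,d=snapshot("wrist"); cv2.imwrite("pics/w2.png",p[:,:,::-1])
pickle.dump((c,p,d,s),open("d2.pkl","wb"))
```

```text
2.15 [0.57448437 0.22331305 0.2772823 ] [[-7.87939087e-01  6.15752078e-01  1.17149854e-03]
 [ 6.15752819e-01  7.87939279e-01  3.97673848e-04]
 [-6.78201213e-04  1.03469630e-03 -9.99999235e-01]] [ 0.14316225 -0.05232842  0.62341164] 0.7157640319152717
```

View pics/w2.png

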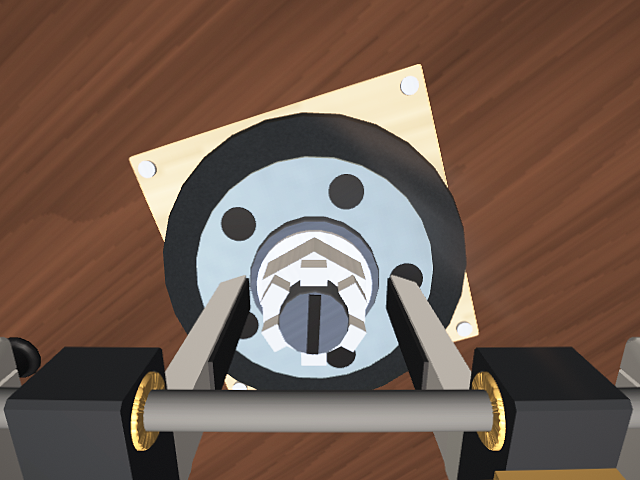

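>>> jog_arm --increments '[{"linear": [0, 0, 1], "rot": [0, 0, 0], "grip": 40}, {"linear": [0, 0, 1], "rot": [0, 0, 0], "grip": 30}, {"linear": [0, 0, 1], "rot": [0, 0, 0], "grip": 30}, {"linear": [0, 0, 1], "rot": [0, 0, 0], "grip": 30}]' --newtons 50

```text
time_s: 2.6
position: [0.5742, 0.2222, 0.2755]
orientation: [[-0.788, 0.616, -0.002], [0.616, 0.788, -0.002], [0.0, -0.003, -1.0]]
contact_force: [-8.5, -8.2, 7.5]
gripper_width: 0.484
```

Run:
```python
from h import *
import pickle
s=read_state();print(s["time_s"],s["position"],s["orientation"],s["contact_force"],s["ft_torque"],s["gripper_width"])
c=get_calibration("wrist"); p,d=snapshot("wrist"); 
fit(c,p,d,[.5735,.2235,.1105])
cv2.imwrite("pics/w3.png",p[:,:,::-1])
```

```text
2.6 [0.57420045 0.22223945 0.27552971] [[-7.87534926e-01  6.16266911e-01 -1.95817742e-03]
 [ 6.16269939e-01  7.87532498e-01 -1.98156466e-03]
 [ 3.20955623e-04 -2.76731725e-03 -9.99996119e-01]] [-8.49195431 -8.22409116  7.46590861] [-1.7098732   1.62359464 -0.03544275] 0.4843100872248761
axle [0.57274737 0.22407301] 0.1110274754933515 line ctr [0.57251982 0.22440109] line deg -40.35059047876922 727 ratio [3.10772092e-06 6.00059589e-05]
slot mod60 51.90516441864956 nut ctr [0.57382561 0.2231801 ] -0.7438021470979915 2405 short by 32.2557548974188
```

>>> jog_arm --increments '[{"linear": [0, -0.8, 0], "rot": [0, 0, 0.08], "grip": 30}, {"linear": [0, -0.8, 0], "rot": [0, 0, 0.18], "grip": 30}, {"linear": [0, -0.8, 0], "rot": [0, 0, 0.28], "grip": 30}, {"linear": [0, -0.8, 0], "rot": [0, 0, 0.38], "grip": 30}, {"linear": [0, -0.8, 0], "rot": [0, 0, 0.45], "grip": 30}]'

```text
time_s: 3.15
position: [0.5738, 0.2219, 0.2755]
orientation: [[-0.438, 0.899, -0.001], [0.899, 0.438, -0.001], [-0.001, -0.002, -1.0]]
contact_force: [-5.3, -4.0, 5.9]
gripper_width: 0.487
```

>>> jog_arm --increments '[{"linear": [0, 0, 0], "rot": [0, 0, 0.04], "grip": 30}, {"linear": [0, 0, 0], "rot": [0, 0, 0.05], "grip": 30}, {"linear": [0, 0, 0], "rot": [0, 0, 0.05], "grip": 30}]'

```text
time_s: 3.45
position: [0.5738, 0.2219, 0.2755]
orientation: [[-0.396, 0.918, -0.001], [0.918, 0.396, -0.001], [-0.001, -0.002, -1.0]]
contact_force: [-6.2, -5.9, 6.2]
gripper_width: 0.483
```

Run:
```python
from h import *
import pickle
s=read_state();R=s["orientation"];print(s["time_s"],s["position"],np.degrees(np.arctan2(R[1,1],R[0,1])),s["contact_force"],s["ft_torque"],s["gripper_width"])
c=get_calibration("wrist"); p,d=snapshot("wrist"); 
fit(c,p,d,[.5735,.2235,.1105])
cv2.imwrite("pics/w4.png",p[:,:,::-1])
```

```text
3.45 [0.57375555 0.22185498 0.27550521] 23.31269887899618 [-6.15664276 -5.9052758   6.17010821] [-1.1544681   1.37732152  0.26422047] 0.4829423766168394
axle [0.57317079 0.22446269] 0.11093055901843696 line ctr [0.57272867 0.22494798] line deg -44.310243398715784 777 ratio [6.15125540e-06 6.06703115e-05]
slot mod60 23.404826617247295 nut ctr [0.57367605 0.22313267] -0.7383409327572759 2429 short by 7.715070015963079
```

View pics/w4.png

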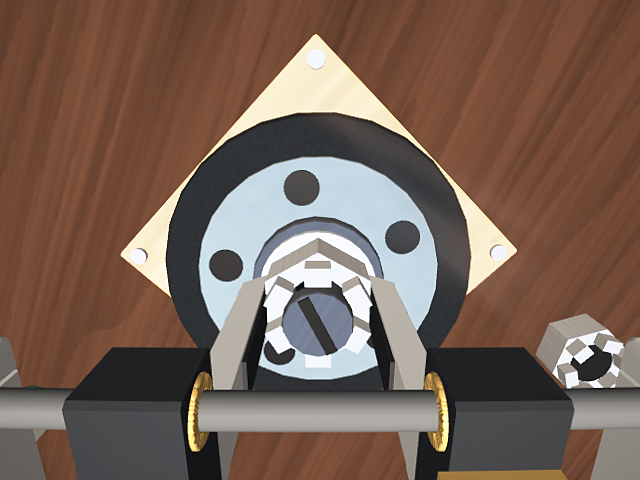

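Run:
```python
from h import *
import pickle
c=get_calibration("wrist"); p=cv2.imread("pics/w4.png")
for nm,cc,pp in (("w4",c,p),("w1",)+pickle.load(open("d1.pkl","rb"))[:2],("w2",)+pickle.load(open("d2.pkl","rb"))[:2]):
    o=ortho(cc,pp,.5735,.2235,.1108,half=.02,N=400).min(axis=2)
    if nm=="w4": cv2.imwrite("pics/w4o.png",o)
    yy,xx=np.mgrid[:400,:400]; r=np.hypot(xx-200,yy-200)
    m=(r<105)&(o<65); 
    n,lab,st,_=cv2.connectedComponentsWithStats(m.astype(np.uint8)); k=1+st[1:,4].argmax(); m=lab==k
    X=-np.stack([yy[m],xx[m]],1).astype(float); w,V=np.linalg.eigh(np.cov((X-X.mean(0)).T)); print(nm,X.mean(0),m.sum(),w**.5,np.degrees(np.arctan2(V[1,1],V[0,1]))%180-180,np.percentile(o[r<105],[3,10,20,50]))
```

```text
w4 [-199.33508061 -199.49055484] 10111 [13.99161572 60.19433769] -40.589973551953335 [ 46.  51.  54. 119.]
w1 [-189.7721519  -180.78481013] 79 [1.06091136 6.36441322] -32.02042821636468 [ 67.  71.  72. 113.]
w2 [-198.86208998 -198.83690464] 9847 [13.60731814 60.20439171] -40.48017855062889 [ 39.  44.  46. 114.]
```

View pics/w4o.png

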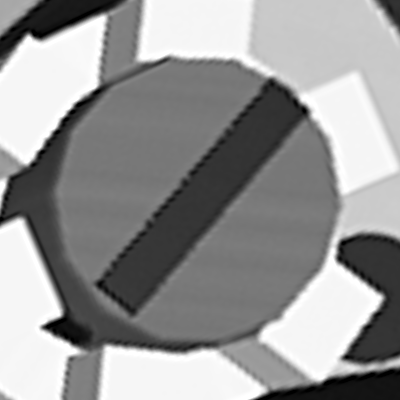

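>>> jog_arm --increments '[{"linear": [0, 0, 0], "rot": [0, 0, 0.04], "grip": 30}, {"linear": [0, 0, 0], "rot": [0, 0, 0.066], "grip": 30}, {"linear": [0, 0, 0], "rot": [0, 0, 0.066], "grip": 30}]'

```text
time_s: 3.8
position: [0.5737, 0.2218, 0.2755]
orientation: [[-0.334, 0.943, -0.002], [0.943, 0.334, -0.001], [-0.001, -0.002, -1.0]]
contact_force: [-6.1, -5.8, 6.1]
gripper_width: 0.487
```

>>> jog_arm --increments '[{"linear": [0, 0, 0], "rot": [0, 0, 0], "grip": 55}, {"linear": [0, 0, 0], "rot": [0, 0, 0], "grip": 65}, {"linear": [0, 0, 0], "rot": [0, 0, 0], "grip": 75}]'

```text
time_s: 4.1
position: [0.574, 0.2223, 0.2751]
orientation: [[-0.334, 0.942, 0.0], [0.942, 0.334, 0.0], [0.0, 0.0, -1.0]]
contact_force: [-0.1, -0.4, -0.2]
gripper_width: 0.681
```

Run:
```python
from h import *
import pickle
s=read_state();R=s["orientation"];print(s["time_s"],s["position"],np.degrees(np.arctan2(R[1,1],R[0,1])),s["contact_force"],s["ft_torque"],s["gripper_width"])
c=get_calibration("wrist"); p,d=snapshot("wrist"); 
fit(c,p,d,[.5735,.2235,.1105])
cv2.imwrite("pics/w5.png",p[:,:,::-1])
o=ortho(c,p,.5735,.2235,.1108,half=.02,N=400).min(axis=2)
yy,xx=np.mgrid[:400,:400]; r=np.hypot(xx-200,yy-200)
m=(r<105)&(o<65); 
X=-np.stack([yy[m],xx[m]],1).astype(float); w,V=np.linalg.eigh(np.cov((X-X.mean(0)).T)); print(m.sum(),w**.5,np.degrees(np.arctan2(V[1,1],V[0,1]))%180-180)
o=ortho(c,p,.5735,.2235,.105,half=.03,N=500);cv2.imwrite("pics/w5o.png",o[:,:,::-1])
```

```text
4.1 [0.57399372 0.22231445 0.27511559] 19.537083854367065 [-0.11112876 -0.37174557 -0.24268477] [-0.03399613  0.04757542  0.04964013] 0.6812031919075009
axle [0.57325861 0.22451918] 0.11092880227373916 line ctr [0.57282133 0.22509513] line deg -45.190635256374776 799 ratio [7.43479929e-06 6.07128870e-05]
slot mod60 19.719611391137548 nut ctr [0.57371091 0.22323344] -0.7348824338960785 2431 short by 4.910246647512324
10229 [14.15168328 60.05497256] -40.584638947868825
```

View pics/w5o.png

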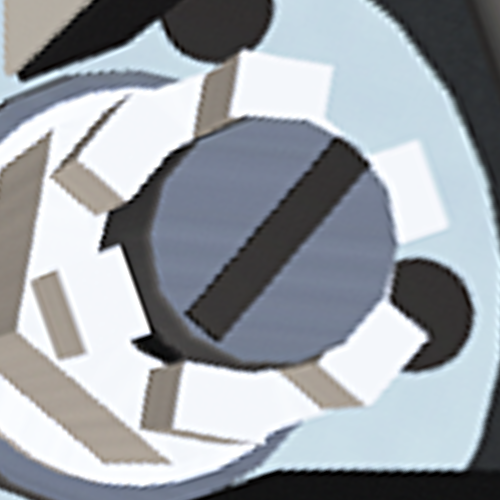

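>>> jog_arm --increments '[{"linear": [0, 0, 0], "rot": [0, 0, 0], "grip": 100}, {"linear": [0, 0, -20], "rot": [0, 0, 0], "grip": 100}, {"linear": [0, 0, -60], "rot": [0, 0, 0], "grip": 100}, {"linear": [-30, 0, -80], "rot": [0, 0, 0], "grip": 100}, {"linear": [-60, 0, -80], "rot": [0, 0, 0], "grip": 100}]'

```text
time_s: 4.65
position: [0.5942, 0.1656, 0.3587]
orientation: [[-0.336, 0.942, 0.005], [0.942, 0.336, 0.001], [-0.001, 0.006, -1.0]]
contact_force: [0.1, -0.4, -0.4]
gripper_width: 1.0
```

>>> jog_arm --increments '[{"linear": [0, 0, 0], "rot": [0, 0, 0], "grip": 100}, {"linear": [0, 0, 0], "rot": [0, 0, 0], "grip": 100}]'

```text
time_s: 4.85
position: [0.594, 0.1656, 0.3547]
orientation: [[-0.333, 0.943, -0.0], [0.943, 0.333, 0.0], [0.0, -0.0, -1.0]]
contact_force: [0.5, 0.1, -0.8]
gripper_width: 1.0
```

Run:
```python
from h import *
s=read_state();print(s["time_s"],s["position"],s["contact_force"])
c=get_calibration("wrist"); p,d=snapshot("wrist"); 
fit(c,p,d,[.5735,.2235,.1105])
cv2.imwrite("pics/w6.png",p[:,:,::-1])
p,d=snapshot("top"); cv2.imwrite("pics/t6.png",p[:,:,::-1])
```

```text
4.85 [0.5940041  0.16555229 0.35474018] [ 0.45494346  0.11450309 -0.77154686]
axle [0.5735414  0.22378615] 0.11103564557089271 line ctr [0.57353692 0.22374281] line deg -40.49066319816882 436 ratio [2.10791983e-06 5.81916403e-05]
slot mod60 19.34816312773461 nut ctr [0.57371123 0.22329605] -0.84473908500298 1716 short by -0.1611736740965739
```

View pics/w6.png

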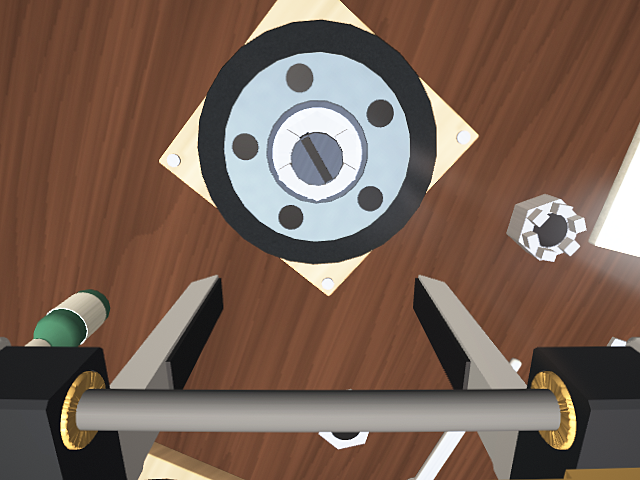

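```bash
python3 -c "
from workcell import *
print(job_done())"
```

```text
the job is handed in; nothing more can be done
None
```

The castle nut on the wheel without a pin (the robot's left) is tightened, its slots line up with the cotter hole, and I have handed the job in.

- **Turn:** I gripped the nut on its flats and turned it clockwise about 32.5° (0.57 rad), from slots at −8.1° to −40.6°. That is within the 0.4 to 0.85 rad given, so it is the first pair of slots. It is also more than the nut's largest possible looseness of 0.3 rad, so it is down on its washer.
- **Alignment:** With the gripper open and clear, the slots measured about 0.2° from the black line. The look before lifting off gave about 0.3° on the other side, so the two checks agree to within measuring error.
- **Disagreement:** In close-up views, my automatic line fit read −44° to −45° because of dark edges beside the axle. A cleaner fit gave −40.6°, matching the −40.5° from the clear views, so I used that.
- **Limits:** It took about 5 s, and the highest force I read was about 14 N. The gripper touched only this nut. The arm stayed away from the pinned nut, though I did not measure that nut again afterwards.

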